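# Put two spacer plates away in the narrowing slots of a gauge rack

### The arm

A 6-joint arm with a two-finger parallel gripper is mounted at the origin on a cart in front of the work surface, level with it; the furniture and walls round the work are solid. World frame = base frame: x ahead of the robot, y to its left, z up, the work surface at z = 0. Lengths are in mm, angles in rad, forces in N, time in s.
With the tool pointing down it reaches from about 350 to 975 mm from the base axis. Payload 7.1 kg.
Tool frame: the origin (TCP) lies on the mounting face of the last link; the fingertips stand 182 mm ahead of it and the grasp point (between the pads) lies 163 mm ahead of it (ctrl.tcp_to_tips is the distance from the TCP to the fingertips, in mm); z points along the fingers, y is the direction in which the jaws open and shut (so a half turn about z gives the same grasp; the last joint's range is limited). The gripper opens to 88 mm and grips with 3 to 60 N. Pads are 20 mm wide; open, the fingers measure 115 mm over their backs; the gripper's body (75 mm by 178 mm) begins 61 mm behind the grasp point.
Start: joints at [-1.166, 0.423, 1.63, -0, 1.089, -0.019], TCP at [257.033, -569.685, 404.675] pointing down, gripper open.
Joint ranges: [-3, 3], [-0.9, 2.11], [0.09, 2.58], [-1.31, 4.45], [0.11, 2.69], [-2.54, 2.54]. Speed limits (rad/s): [2.39, 2.39, 3.01, 3.14, 3.14, 3.14].

### API

Orientations are given as a rotation vector (axis times angle).
In Python, from workcell import ctrl gives the robot as it stands. The module is installed in compiled form; this text tells all that it offers.
- The arm moves only by the tool send_rows, never from a script. Its argument "commands" is a list of rows, each an object with "translation": the shift along the world's x, y, z normalised to -1 to 1, where 1 is 0.1 m, a list of three; "twist": the turn, a rotation vector about the world's x, y, z normalised to -1 to 1, where 1 is 0.5 rad, a list of three. A call has exactly 10 rows; each row is the pose to reach, as a shift and turn from the pose commanded when the call began; what a row does not reach only later rows make up. A row lasts 1/10 s, in which the tool goes at most 50 mm and 8.59 degrees, less where a joint would pass 70% of its speed; a pose out of reach is approached as far as the arm can. A call with a number of a shift or a turn outside -1 to 1 is refused whole. A call with a gripper value outside its range is refused whole. "grip" is the closure, from -1 (fully open) to 1 (shut), set as the call begins (left out, the last holds). The fingers move at their own pace and stop on an object; the grip force is fixed at half the most. Time passes only in rows, so rows that repeat a pose let the fingers close, or fill a call up. It gives the time, the measured TCP pose, the force and the opening at its end, in the units of the state.
- ctrl.get_obs(): the state, without advancing time (a new reading comes with each control period).
- ctrl.get_image(name): name is "scene" or "top" or "wrist"; returns a dict with "img" (420x560x3 uint8, red, green, blue), "intrinsics" (3x3 intrinsics, pixels), "dist" ([k1, k2, p1, p2, k3] as OpenCV has them; the pictures are not rectified), "cam_to_world" (4x4, takes a point from camera to world coordinates). Camera axes: x right, y down, z forward; pixel columns grow to the right and rows downward; lengths in mm; the calibration is good to about 2 mm. A picture is of the moment at which its call begins. There is no depth.
- ctrl.close_job(): hands the job in, once; it reports no verdict.
The state is a dict: "t": time; "qpos": joint angles; "qvel": joint speeds; "joint_torque": joint torques, N m; "ee_pos": TCP position; "orientation": TCP orientation; "ft_force": force on the tool from outside, world axes, zero at the start; "moment": the same for the moment, N m; "width": finger opening in mm.
Only numpy, scipy, OpenCV 4.12 (cv2) and the standard library are available. Lean on these libraries where they do the work, as an engineer would, in place of code of your own. Each camera call takes 0.05 s, during which the arm holds its last target. There are 200 camera calls.

### The job

Take the two aluminium spacer plates out of the grey stand and put each one away in the white slotted rack, upright and centred between the open ends of the slot, in the narrowest slot that takes it and pushed past the spring ball until it rests on the slot floor. The white comb is clamped a little off from the middle of its base, so feel for the slots with a light touch and never force a plate against the rack. Leave the bottle, vial, beaker and forceps where they are.

Things in the scene. Friction and masses are not known exactly. Their poses are not given: they have to be found in the camera images.
- rack: fixed gauge rack: dark steel base 64 x 170 x 10 mm (x, y, z), 8 mm high end stop at each y end, and on it a white comb with three slots. Origin: middle of the base's underside; z up. The comb is clamped up to 8 mm from the base's middle along +y or -y, differently each time; this shift is NOT in any measured pose. It does not move during the job
- comb_middle (a point): on the base where the comb's middle would be if not shifted (10 mm above the rack's origin; moves with the base, NOT with the comb). The comb: 44 mm in x, 124 mm in y, 40 mm tall, vertical end faces 62 mm either side of its middle. Top face 50 mm, slot floors 18 mm above the rack's origin. Slots run along x, open at both ends, walls vertical, square-edged
- wide_slot (a point): 15.5 mm wide slot, y = +40 mm of the comb's middle: the point on its floor's middle if the comb were not shifted. No plate belongs here
- middle_slot (a point): 12.5 mm wide slot, at the comb's middle: the point on its floor's middle if the comb were not shifted
- narrow_slot (a point): 9.5 mm wide slot, y = -40 mm of the comb's middle: the point on its floor's middle if the comb were not shifted. In the -y wall of every slot, mid length, 15 mm below the top face, an 8 mm steel ball stands out 2.5 mm; it gives way under about 2 to 4 N, so a plate must be pushed past it with several N and then stays down
- thin_plate: loose aluminium plate, 50 mm wide (x) x 8 mm thick (y) x 75 mm tall (z), about 70 g; above 48 mm it narrows to a grip tab 28 mm wide in x and 8 mm thick. Origin: middle of its lower edge; z up. Lower edges rounded 0.8 mm. Belongs in the 9.5 mm slot
- thick_plate: loose aluminium plate, the same but 11 mm thick (y) and about 100 g. Origin: middle of its lower edge; z up. Belongs in the 12.5 mm slot
- stand: fixed grey stand 56 x 124 x 28 mm, origin middle of its underside; two open grooves along x, 18 mm wide, 20 mm deep, at y = +30 and -30 mm, floor at 8 mm; at the start one plate stands upright in each, either way about
- beaker: small open plastic beaker, 57 mm across, 71 mm tall, origin under its middle; leave alone
- buffer_bottle: small white bottle, 44 mm across, 66 mm tall, origin under its middle; leave alone
- forceps: steel forceps lying flat, 12 x 122 x 9 mm, long along its y, origin under its middle; leave alone
- vial: reagent vial, 23 mm across, 52 mm tall, origin under its middle; leave alone
Mind the look-alikes: they are no part of the job. Leave any red look-alike of the thick_plate alone. What is shaped like the thin_plate but orange is not meant.

How it is judged (in metres and radians):
At the end, for the whole second after the job is handed in: both plates stand in their slots, the thin one in the 9.5 mm slot and the thick one in the 12.5 mm slot: lower edge within 2.5 mm of the slot floor, within 12 mm of the rack's middle along the slot, upright within 0.08 rad, released and at rest (x of thin_plate in the frame of rack between -0.012 and 0.012 m and y of thin_plate in the frame of rack between -0.051 and -0.029 m and z of thin_plate in the frame of rack between 0.015 and 0.0205 m and angle between each of thin_plate, thick_plate's own z axis and vertical below 0.08 rad and linear speed of each of thin_plate, thick_plate below 0.02 m/s and x of thick_plate in the frame of rack between -0.012 and 0.012 m and y of thick_plate in the frame of rack between -0.011 and 0.011 m and z of thick_plate in the frame of rack between 0.015 and 0.0205 m); the robot touches nothing.
It fails at once if a plate is pressed on the rack with more than 50 N (contact force between any of thin_plate, thick_plate and rack above 50 N).
It fails at once if the hand itself hits the rack with more than 15 N (contact force between any of the fingers, the arm and rack above 15 N).
It fails at once if the beaker, buffer bottle, forceps or vial is moved by more than 30 mm (distance of any of beaker, buffer_bottle, forceps, vial from where it was at the start of the episode above 0.03 m).
It also fails if it takes over 67 s, if anything falls off the work surface, if the arm or the gripper's body presses on something with over 40 N, if the wrist force passes 120 N, or if a joint passes its speed limit or range.

## Working session

There is one attempt and no reset: what is moved stays moved. The work goes in short steps, Python scripts to look and compute and a tool call to move; the robot and the scene stay as the last step left them, time stands still between calls to the robot, and variables do not carry over. Pictures are saved under pics/ and viewed, about 8 in all and at most 12, crops included, and the job is handed in when it is done.

Besides the shell and the picture viewer there is one more tool, called in YAML: its name, and indented under it one key for each argument. send_rows: Moves the arm, as the interface text tells. Its arguments: {"type":"object","properties":{"commands":{"type":"array","items":{"type":"object","properties":{"translation":{"type":"array","items":{"type":"number"}},"twist":{"type":"array","items":{"type":"number"}}}}},"grip":{"type":"number"}},"required":["commands"]}

```bash
mkdir -p pics; cat > h.py <<'E'
import numpy as np, cv2
from workcell import ctrl
def snap(n,f):
    d=ctrl.get_image(n); cv2.imwrite(f'pics/{f}.png',d['img'][:,:,::-1]); np.savez(f'pics/{f}.npz',**{k:np.array(v) for k,v in d.items()}); return d
def load(f): return np.load(f'pics/{f}.npz')
def ray(d,uv):
    K=np.array(d['intrinsics'],float);D=np.array(d['dist'],float);T=np.array(d['cam_to_world'])
    p=cv2.undistortPoints(np.array([[uv]],float),K,D)[0,0]
    return T[:3,3],T[:3,:3]@np.array([p[0],p[1],1])
def atz(d,uv,z):
    c,r=ray(d,uv); return c+r*(z-c[2])/r[2]
def tri(vs):
    A=np.zeros((3,3));b=np.zeros(3)
    for d,uv in vs:
        c,r=ray(d,uv); r=r/np.linalg.norm(r);P=np.eye(3)-np.outer(r,r);A+=P;b+=P@c
    x=np.linalg.solve(A,b)
    return x,[float(np.linalg.norm(np.cross(x-ray(d,uv)[0],ray(d,uv)[1]/np.linalg.norm(ray(d,uv)[1])))) for d,uv in vs]
def proj(d,X):
    T=np.linalg.inv(np.array(d['cam_to_world']));R=T[:3,:3];t=T[:3,3]
    return cv2.projectPoints(np.array(X,float).reshape(-1,3),cv2.Rodrigues(R)[0],t,np.array(d['intrinsics'],float),np.array(d['dist'],float))[0][:,0]
E
python3 - <<'E'
from h import *
np.set_printoptions(precision=3,suppress=True)
a=snap('scene','s0');b=snap('top','t0')
for d in(a,b):print(d['cam_to_world'],d['intrinsics'])
print(ctrl.get_obs())
cv2.imwrite('pics/t0b.png',cv2.resize(b['img'][:,:,::-1],(800,600),interpolation=cv2.INTER_CUBIC))
cv2.imwrite('pics/s0b.png',cv2.resize(a['img'][:,:,::-1],(800,600),interpolation=cv2.INTER_CUBIC))
E
```

```text
[[ -0.824  -0.43    0.369 173.068]
 [ -0.567   0.625  -0.537 708.416]
 [  0.     -0.651  -0.759 815.019]
 [  0.      0.      0.      1.   ]] [[481.318   0.    277.165]
 [  0.    481.318 214.068]
 [  0.      0.      1.   ]]
[[   0.011   -0.999    0.052  460.786]
 [  -1.      -0.011   -0.001  149.266]
 [   0.002   -0.052   -0.999 1393.193]
 [   0.       0.       0.       1.   ]] [[513.223   0.    280.169]
 [  0.    513.223 208.253]
 [  0.      0.      1.   ]]
{'t': 0.1, 'qpos': array([-1.166,  0.424,  1.631, -0.   ,  1.089, -0.019]), 'qvel': array([-0.001, -0.001, -0.004,  0.   , -0.   , -0.001]), 'joint_torque': array([ -0.001, -54.562, -27.432,   0.064,   0.019,  -0.   ]), 'ee_pos': array([ 256.959, -569.459,  403.978]), 'orientation': array([-3.07 , -0.661,  0.   ]), 'ft_force': array([-0.232, -0.844, -0.186]), 'moment': array([ 0.024, -0.031,  0.011]), 'width': 87.47584415893473}
```

View pics/t0b.png

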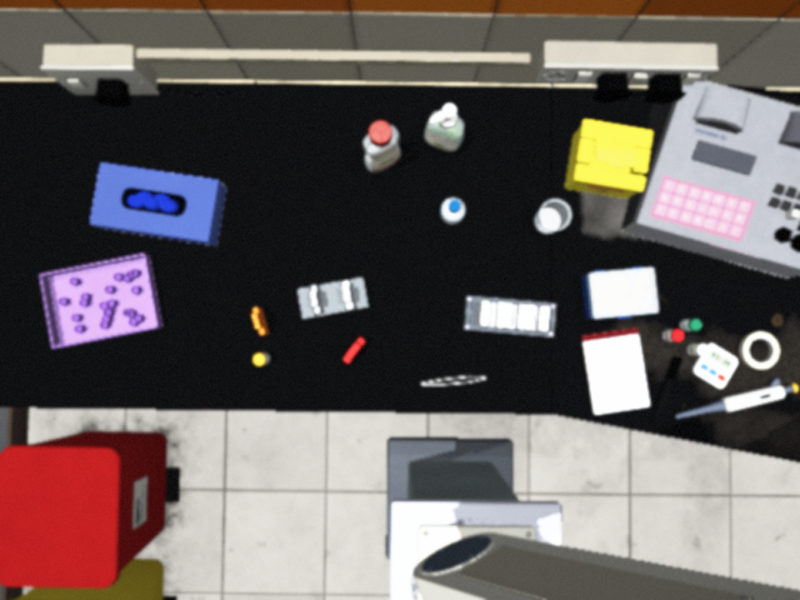

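View pics/s0b.png

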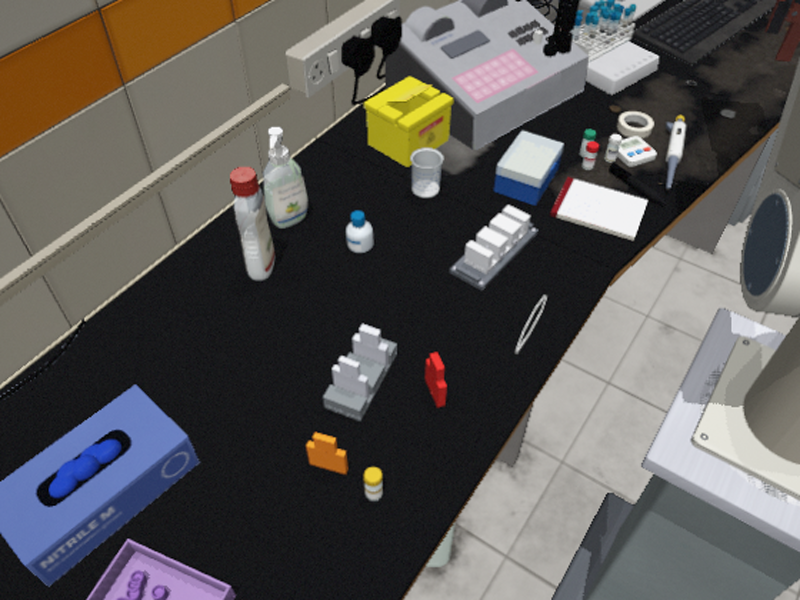

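```bash
python3 - <<'E'
from h import *
np.set_printoptions(precision=1,suppress=True)
b=load('t0')
for n,uv,z in [('stand',(333,298),28),('rack',(510,316),50),('pA',(316,298),75),('pB',(348,295),75),('forceps',(454,380),5),('vial?',(261,360),50),('bottle',(453,210),60),('beaker',(553,215),40),('red',(354,350),30)]:
    print(n,atz(b,np.array(uv)*.7,z))
for n,c in (('st',(333,298)),('ra',(510,316))):
    x,y=int(c[0]*.7),int(c[1]*.7)
    im=b['img'][y-28:y+28,x-38:x+38,::-1]
    cv2.imwrite(f'pics/{n}.png',cv2.resize(im,None,fx=9,fy=9,interpolation=cv2.INTER_CUBIC))
E
```

```text
stand [529.9 272.7  28. ]
rack [499.4 -54.2  50. ]
pA [527.2 299.1  75. ]
pB [533.2 241.6  75. ]
forceps [378.8  44.2   5. ]
vial? [413.9 400.5  50. ]
bottle [692.2  52.5  60. ]
beaker [ 688.6 -135.2   40. ]
red [433.6 232.1  30. ]
```

send_rows:
  commands:
    - {"translation": [0.05,0.1,0],"twist": [0,0,-0.04]}
    - {"translation": [0.1,0.25,0],"twist": [0,0,-0.1]}
    - {"translation": [0.15,0.4,0],"twist": [0,0,-0.16]}
    - {"translation": [0.2,0.5,0],"twist": [0,0,-0.2]}
    - {"translation": [0.25,0.6,0],"twist": [0,0,-0.24]}
    - {"translation": [0.3,0.7,0],"twist": [0,0,-0.28]}
    - {"translation": [0.35,0.8,0],"twist": [0,0,-0.32]}
    - {"translation": [0.4,0.9,0],"twist": [0,0,-0.4]}
    - {"translation": [0.45,0.95,0],"twist": [0,0,-0.44]}
    - {"translation": [0.5,1,0],"twist": [0,0,-0.48]}
  grip: 0.1

```text
t: 1.1
ee_pos: [307.2, -469.2, 404.4]
orientation: [-3.128, -0.287, 0.001]
ft_force: [-0.6, 0.4, 0.5]
width: 39.7
```

send_rows:
  commands:
    - {"translation": [0.05,0.1,0]}
    - {"translation": [0.1,0.2,0]}
    - {"translation": [0.15,0.3,0]}
    - {"translation": [0.2,0.4,0]}
    - {"translation": [0.25,0.5,0]}
    - {"translation": [0.3,0.6,0]}
    - {"translation": [0.35,0.7,0]}
    - {"translation": [0.4,0.8,0]}
    - {"translation": [0.45,0.9,0]}
    - {"translation": [0.5,1,0]}

```text
validation failed for argument at $.co...
```

send_rows:
  commands:
    - {"translation": [0.05,0.1,0]}
    - {"translation": [0.1,0.2,0]}
    - {"translation": [0.15,0.3,0]}
    - {"translation": [0.2,0.4,0]}
    - {"translation": [0.25,0.5,0]}
    - {"translation": [0.3,0.6,0]}
    - {"translation": [0.35,0.7,0]}
    - {"translation": [0.4,0.8,0]}
    - {"translation": [0.45,0.9,0]}
    - {"translation": [0.5,1,0]}

```text
validation failed for argument at $.co...
```

send_rows:
  commands:
    - {"translation": [0.05,0.1,0]}
    - {"translation": [0.1,0.2,0]}
    - {"translation": [0.15,0.3,0]}
    - {"translation": [0.2,0.4,0]}
    - {"translation": [0.25,0.5,0]}
    - {"translation": [0.3,0.6,0]}
    - {"translation": [0.35,0.7,0]}
    - {"translation": [0.4,0.8,0]}
    - {"translation": [0.4,0.9,0]}
    - {"translation": [0.4,1,0]}

```text
validation failed for argument at $.co...
```

```bash
python3 - <<'E'
from h import *
np.set_printoptions(precision=3,suppress=True)
w=snap('wrist','w1');o=ctrl.get_obs();print(o)
R=cv2.Rodrigues(o['orientation'])[0];T=w['cam_to_world'];print(R,T)
print('cam in tool',R.T@(T[:3,3]-o['ee_pos']),R.T@T[:3,:3],w['intrinsics'])
cv2.imwrite('pics/w1b.png',cv2.resize(w['img'][:,:,::-1],(800,600),interpolation=cv2.INTER_CUBIC))
E
```

```text
{'t': 1.15, 'qpos': array([-1.011,  0.33 ,  1.774,  0.001,  1.039,  0.377]), 'qvel': array([-0.015,  0.004, -0.007, -0.005, -0.   , -0.063]), 'joint_torque': array([ -1.474, -47.509, -26.982,  -0.176,  -0.107,  -0.125]), 'ee_pos': array([ 307.658, -468.697,  404.348]), 'orientation': array([-3.127, -0.286,  0.   ]), 'ft_force': array([ 0.622,  1.539, -0.369]), 'moment': array([0.06 , 0.043, 0.019]), 'width': 40.058337900643465}
[[ 0.983  0.181 -0.   ]
 [ 0.181 -0.983  0.001]
 [ 0.    -0.001 -1.   ]] [[   0.182   -0.941   -0.286  386.021]
 [  -0.983   -0.174   -0.052 -454.192]
 [  -0.001    0.291   -0.957  383.52 ]
 [   0.       0.       0.       1.   ]]
cam in tool [79.693 -0.024 20.831] [[ 0.    -0.957 -0.291]
 [ 1.     0.     0.001]
 [-0.001 -0.291  0.957]] [[374.148   0.    278.298]
 [  0.    374.148 209.185]
 [  0.      0.      1.   ]]
```

View pics/w1b.png

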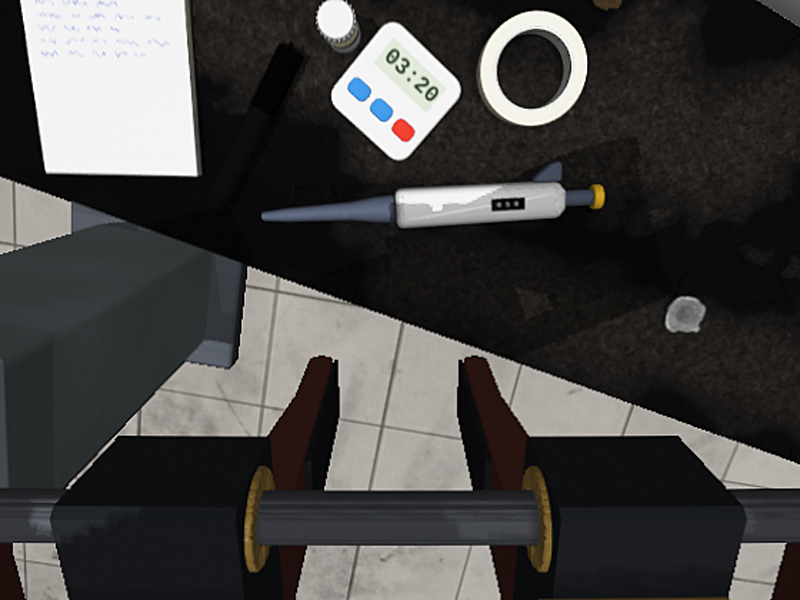

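send_rows:
  commands:
    - {"translation": [0.03,0.1,0],"twist": [0,0,0]}
    - {"translation": [0.06,0.2,0],"twist": [0,0,0]}
    - {"translation": [0.09,0.3,0],"twist": [0,0,0]}
    - {"translation": [0.12,0.4,0],"twist": [0,0,0]}
    - {"translation": [0.15,0.5,0],"twist": [0,0,0]}
    - {"translation": [0.18,0.6,0],"twist": [0,0,0]}
    - {"translation": [0.2,0.7,0],"twist": [0,0,0]}
    - {"translation": [0.22,0.8,0],"twist": [0,0,0]}
    - {"translation": [0.24,0.9,0],"twist": [0,0,0]}
    - {"translation": [0.25,1,0],"twist": [0,0,0]}

```text
t: 2.15
ee_pos: [332.2, -368.9, 404.7]
orientation: [3.128, 0.288, 0.0]
ft_force: [-0.4, -0.2, 1.0]
width: 39.3
```

send_rows:
  commands:
    - {"translation": [0.03,0.1,0],"twist": [0,0,0]}
    - {"translation": [0.06,0.2,0],"twist": [0,0,0]}
    - {"translation": [0.09,0.3,0],"twist": [0,0,0]}
    - {"translation": [0.12,0.4,0],"twist": [0,0,0]}
    - {"translation": [0.15,0.5,0],"twist": [0,0,0]}
    - {"translation": [0.18,0.6,0],"twist": [0,0,0]}
    - {"translation": [0.2,0.7,0],"twist": [0,0,0]}
    - {"translation": [0.22,0.8,0],"twist": [0,0,0]}
    - {"translation": [0.24,0.9,0],"twist": [0,0,0]}
    - {"translation": [0.25,1,0],"twist": [0,0,0]}

```text
t: 3.15
ee_pos: [357.2, -268.9, 404.7]
orientation: [3.128, 0.288, 0.0]
ft_force: [0.2, -0.9, -0.1]
width: 39.4
```

send_rows:
  commands:
    - {"translation": [0.03,0.1,0],"twist": [0,0,0]}
    - {"translation": [0.06,0.2,0],"twist": [0,0,0]}
    - {"translation": [0.09,0.3,0],"twist": [0,0,0]}
    - {"translation": [0.12,0.4,0],"twist": [0,0,0]}
    - {"translation": [0.15,0.5,0],"twist": [0,0,0]}
    - {"translation": [0.18,0.6,0],"twist": [0,0,0]}
    - {"translation": [0.2,0.7,0],"twist": [0,0,0]}
    - {"translation": [0.22,0.8,0],"twist": [0,0,0]}
    - {"translation": [0.24,0.9,0],"twist": [0,0,0]}
    - {"translation": [0.25,1,0],"twist": [0,0,0]}

```text
t: 4.15
ee_pos: [382.2, -168.9, 404.7]
orientation: [3.128, 0.288, 0.0]
ft_force: [0.1, -0.3, 0.5]
width: 39.3
```

send_rows:
  commands:
    - {"translation": [0.03,0.1,0],"twist": [0,0,0]}
    - {"translation": [0.06,0.2,0],"twist": [0,0,0]}
    - {"translation": [0.09,0.3,0],"twist": [0,0,0]}
    - {"translation": [0.12,0.4,0],"twist": [0,0,0]}
    - {"translation": [0.15,0.5,0],"twist": [0,0,0]}
    - {"translation": [0.18,0.6,0],"twist": [0,0,0]}
    - {"translation": [0.2,0.7,0],"twist": [0,0,0]}
    - {"translation": [0.22,0.8,0],"twist": [0,0,0]}
    - {"translation": [0.24,0.9,0],"twist": [0,0,0]}
    - {"translation": [0.25,1,0],"twist": [0,0,0]}

```text
t: 5.15
ee_pos: [407.2, -68.8, 404.7]
orientation: [-3.128, -0.288, -0.0]
ft_force: [-0.3, -0.9, -0.5]
width: 39.5
```

```bash
python3 - <<'E'
from h import *
np.set_printoptions(precision=3,suppress=True)
w=snap('wrist','w2');o=ctrl.get_obs();print(o['ee_pos'],o['orientation'],proj(w,[[499,-54,50],[484,31,10],[514,-139,10]]))
E
```

```text
[407.109 -68.104 404.628] [-3.128 -0.289  0.   ] [[281.237  80.235]
 [189.976  81.231]
 [371.719  82.924]]
```

```bash
python3 - <<'E'
from h import *
w=load('w2')
cv2.imwrite('pics/w2c.png',cv2.resize(w['img'][20:150,165:395,::-1],None,fx=3.45,fy=3.45,interpolation=cv2.INTER_CUBIC))
E
```

```text
(no output)
```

View pics/w2c.png

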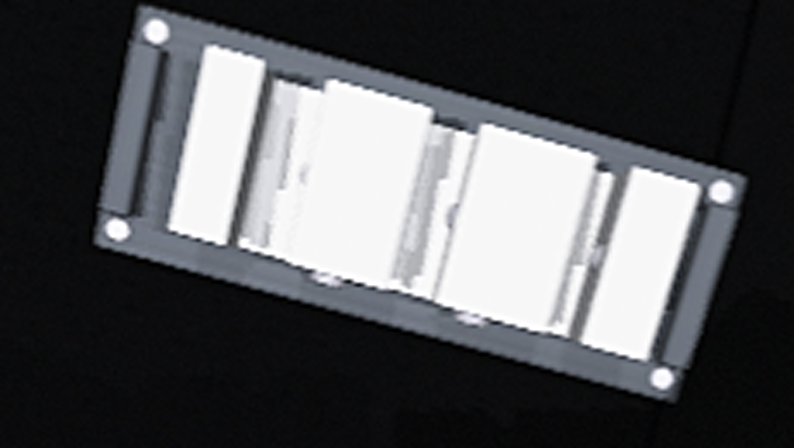

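```bash
cat > fit.py <<'E'
from h import *
from scipy.optimize import least_squares
np.set_printoptions(precision=2,suppress=True)
w=load('w2')
P=lambda L:(np.array(L,float)+.5)/3.45-.5+[165,20]
base=P([(140,6),(747,180),(95,243),(676,401)])
bm=np.array([(32,85),(32,-85),(-32,85),(-32,-85)],float)
# comb edges: +y..: 62,47.75 | 32.25,6.25 | -6.25,-35.25 | -44.75,-62
cm=[];cp=[]
for x,L in ((22,[(206,45),(266,60),(328,80),(434,108),(482,124),(597,156),(632,166),(700,184)]),(-22,[(168,230),(225,245),(0,0),(393,290),(440,303),(553,333),(582,342),(647,360)])):
    for y,p in zip((62,47.75,32.25,6.25,-6.25,-35.25,-44.75,-62),L):
        if p!=(0,0): cm.append((x,y));cp.append(p)
cm=np.array(cm,float);cp=P(cp)
B=np.array([atz(w,p,10)[:2] for p in base])
for free in (0,1):
    def f(q):
        c,s=np.cos(q[2]),np.sin(q[2]);R=np.array([[c,-s],[s,c]])
        zc=50+(q[4] if free else 0)
        C=np.array([atz(w,p,zc)[:2] for p in cp])
        return np.r_[(bm@R.T+q[:2]-B).ravel(),((cm+[0,q[3]])@R.T+q[:2]-C).ravel(), 0 if free else q[4]]
    r=least_squares(f,[500,-54,-.08,0,0]);print(r.x,np.abs(r.fun).max());
    print(r.fun.reshape(-1)[:8],r.fun[8:])
c,s=np.cos(r.x[2]),np.sin(r.x[2]);R=np.array([[c,-s],[s,c]])
# comb alone
def f(q):
    c,s=np.cos(q[2]),np.sin(q[2]);R=np.array([[c,-s],[s,c]])
    return (cm@R.T+q[:2]-np.array([atz(w,p,50)[:2] for p in cp])).ravel()
r=least_squares(f,[500,-54,-.08]);print('comb',r.x)
c,s=np.cos(r.x[2]),np.sin(r.x[2]);R=np.array([[c,-s],[s,c]])
for y in(40,0,-40):print(y,R@[0,y]+r.x[:2])
E
python3 fit.py
```

```text
[501.02 -58.63  -0.07  -3.18   0.  ] 1.440896468657229
[ 0.94  0.34  1.44 -0.44 -1.12  0.49 -0.74 -0.43] [ 0.25 -0.23 -0.1   0.1   0.46 -0.09  0.09  0.08  0.6  -0.32  0.47 -0.33
  0.44 -0.91  0.14 -0.81 -0.37 -0.23 -0.44 -0.1  -0.42  1.3  -0.39  0.96
 -0.53  1.41 -0.4  -0.39 -0.34 -0.4   0.  ]
[501.09 -58.63  -0.07  -3.22  -1.64] 1.572386210842211
[ 1.    0.34  1.51 -0.44 -1.06  0.48 -0.67 -0.43] [ 0.11 -0.53 -0.23 -0.14  0.33 -0.25 -0.03  0.05  0.48 -0.29  0.37 -0.16
  0.34 -0.7   0.05 -0.51 -0.3  -0.56 -0.36 -0.35 -0.33  1.26 -0.29  0.98
 -0.42  1.57 -0.29 -0.19 -0.22 -0.12  0.  ]
comb [500.82 -61.81  -0.07]
40 [503.62 -21.9 ]
0 [500.82 -61.81]
-40 [ 498.03 -101.71]
```

send_rows:
  commands:
    - {"translation": [0.01,0.1,0],"twist": [0,0,0]}
    - {"translation": [0.02,0.2,0],"twist": [0,0,0]}
    - {"translation": [0.03,0.3,0],"twist": [0,0,0]}
    - {"translation": [0.03,0.4,0],"twist": [0,0,0]}
    - {"translation": [0.04,0.5,0],"twist": [0,0,0]}
    - {"translation": [0.05,0.6,0],"twist": [0,0,0]}
    - {"translation": [0.05,0.7,0],"twist": [0,0,0]}
    - {"translation": [0.05,0.8,0],"twist": [0,0,0]}
    - {"translation": [0.05,0.9,0],"twist": [0,0,0]}
    - {"translation": [0.05,1,0],"twist": [0,0,0]}

```text
t: 6.2
ee_pos: [412.0, 31.2, 404.7]
orientation: [3.128, 0.288, 0.0]
ft_force: [0.7, 0.2, -0.0]
width: 39.7
```

send_rows:
  commands:
    - {"translation": [0.01,0.1,0],"twist": [0,0,0]}
    - {"translation": [0.02,0.2,0],"twist": [0,0,0]}
    - {"translation": [0.03,0.3,0],"twist": [0,0,0]}
    - {"translation": [0.03,0.4,0],"twist": [0,0,0]}
    - {"translation": [0.04,0.5,0],"twist": [0,0,0]}
    - {"translation": [0.05,0.6,0],"twist": [0,0,0]}
    - {"translation": [0.05,0.7,0],"twist": [0,0,0]}
    - {"translation": [0.05,0.8,0],"twist": [0,0,0]}
    - {"translation": [0.05,0.9,0],"twist": [0,0,0]}
    - {"translation": [0.05,1,0],"twist": [0,0,0]}

```text
t: 7.2
ee_pos: [417.0, 131.1, 404.7]
orientation: [3.128, 0.288, -0.0]
ft_force: [1.5, -1.2, -0.3]
width: 39.2
```

send_rows:
  commands:
    - {"translation": [0.01,0.1,0],"twist": [0,0,0]}
    - {"translation": [0.02,0.2,0],"twist": [0,0,0]}
    - {"translation": [0.03,0.3,0],"twist": [0,0,0]}
    - {"translation": [0.03,0.4,0],"twist": [0,0,0]}
    - {"translation": [0.04,0.5,0],"twist": [0,0,0]}
    - {"translation": [0.05,0.6,0],"twist": [0,0,0]}
    - {"translation": [0.05,0.7,0],"twist": [0,0,0]}
    - {"translation": [0.05,0.8,0],"twist": [0,0,0]}
    - {"translation": [0.05,0.9,0],"twist": [0,0,0]}
    - {"translation": [0.05,1,0],"twist": [0,0,0]}

```text
t: 8.2
ee_pos: [422.0, 231.2, 404.7]
orientation: [-3.128, -0.288, -0.0]
ft_force: [0.1, -0.2, 0.2]
width: 39.4
```

```bash
python3 - <<'E'
from h import *
np.set_printoptions(precision=3,suppress=True)
w=snap('wrist','w3');o=ctrl.get_obs();print(o['ee_pos'],o['orientation']);p=proj(w,[[530,272,28],[530,272,75]]);print(p)
u,v=p.mean(0).astype(int);u0,v0=max(u-100,0),max(v-70,0);print(u0,v0)
cv2.imwrite('pics/w3c.png',cv2.resize(w['img'][v0:v0+150,u0:u0+200,::-1],None,fx=4,fy=4,interpolation=cv2.INTER_CUBIC))
E
```

```text
[422.183 232.077 404.796] [-3.128 -0.289 -0.001]
[[255.625  56.692]
 [252.074  50.557]]
153 0
```

View pics/w3c.png

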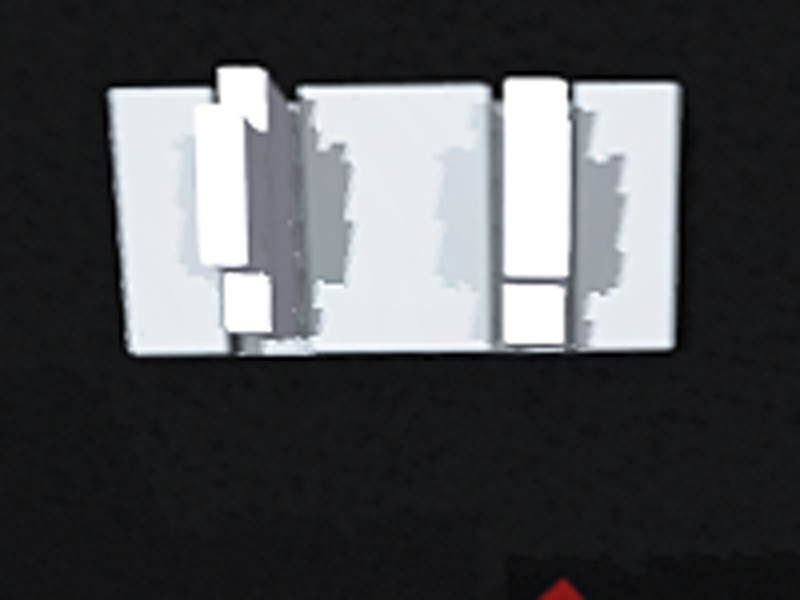

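```bash
python3 - <<'E'
from h import *
np.set_printoptions(precision=2,suppress=True)
w=load('w3');s=load('s0');t=load('t0')
q=lambda x,y:((x+.5)/4-.5+153,(y+.5)/4-.5)
for n,C,sc,tc in(('thin',[(195,105),(240,105),(200,265),(248,265)],(351,361),(316,298)),('thick',[(505,80),(569,80),(503,277),(569,277)],(371,330),(348,295))):
    X=np.array([atz(w,q(*c),83) for c in C]);print(n,X[:,:2].tolist(),X.mean(0))
    d=X[:2].mean(0)-X[2:].mean(0);print('yaw',np.arctan2(d[1],d[0]),'len',np.linalg.norm(d),'wid',np.linalg.norm(X[1]-X[0]),np.linalg.norm(X[3]-X[2]))
    m=q(*np.mean(C,0)); print('tri',tri([(w,m),(s,np.array(sc)*.7)]),tri([(w,m),(t,np.array(tc)*.7)]))
X=np.array([atz(w,q(*c),28) for c in[(108,88),(683,82),(130,355),(677,350)]]);print('stand',X.mean(0),X)
E
```

```text
thin [[539.2337619737109, 310.78357202847303], [540.7152658174919, 302.63540422943544], [511.8683327609435, 306.32158154794837], [513.4988184615848, 297.39386726616056]] [526.33 304.28  83.  ]
yaw 0.17594109455150264 len 27.71885502059289 wid 8.281756584228427 9.075382411625093
tri (array([524.95, 303.41,  83.29]), [1.7296924040344033, 1.7296924040344293]) (array([522.32, 291.49, 146.54]), [1.3440755965906541, 1.34407559659042])
thick [[553.6509520874112, 255.50555313791153], [555.7919283643531, 243.99553805696146], [520.1201844347929, 249.65496505880867], [522.4010081115555, 237.38401122916295]] [537.99 246.64  83.  ]
yaw 0.18411053167915625 len 34.036071380458615 wid 11.7074432128508 12.481124329713957
tri (array([536.06, 245.27,  80.71]), [2.8433880561122975, 2.843388056112076]) (array([535.6 , 243.89,  81.88]), [3.9364733409255375, 3.9364733409254313])
stand [530.92 275.02  28.  ] [[546.25 341.63  28.  ]
 [569.99 219.26  28.  ]
 [491.93 330.52  28.  ]
 [515.53 208.68  28.  ]]
```

send_rows:
  commands:
    - {"translation": [0.12,0.09,-0.07],"twist": [0,0,0]}
    - {"translation": [0.24,0.18,-0.14],"twist": [0,0,0]}
    - {"translation": [0.36,0.27,-0.21],"twist": [0,0,0]}
    - {"translation": [0.48,0.36,-0.28],"twist": [0,0,0]}
    - {"translation": [0.6,0.45,-0.35],"twist": [0,0,0]}
    - {"translation": [0.72,0.54,-0.42],"twist": [0,0,0]}
    - {"translation": [0.84,0.63,-0.5],"twist": [0,0,0]}
    - {"translation": [0.96,0.71,-0.6],"twist": [0,0,0]}
    - {"translation": [1,0.73,-0.7],"twist": [0,0,0]}
    - {"translation": [1,0.73,-0.7],"twist": [0,0,0]}

```text
t: 9.25
ee_pos: [521.9, 303.2, 332.9]
orientation: [3.127, 0.288, -0.004]
ft_force: [0.9, -0.2, 0.1]
width: 39.9
```

send_rows:
  commands:
    - {"translation": [0.043,0,-0.1],"twist": [0,0,0]}
    - {"translation": [0.043,0,-0.22],"twist": [0,0,0]}
    - {"translation": [0.043,0,-0.34],"twist": [0,0,0]}
    - {"translation": [0.043,0,-0.46],"twist": [0,0,0]}
    - {"translation": [0.043,0,-0.58],"twist": [0,0,0]}
    - {"translation": [0.043,0,-0.7],"twist": [0,0,0]}
    - {"translation": [0.043,0,-0.8],"twist": [0,0,0]}
    - {"translation": [0.043,0,-0.9],"twist": [0,0,0]}
    - {"translation": [0.043,0,-1],"twist": [0,0,0]}
    - {"translation": [0.043,0,-1],"twist": [0,0,0]}

```text
t: 10.25
ee_pos: [525.9, 303.1, 233.1]
orientation: [3.127, 0.288, -0.003]
ft_force: [0.4, 0.3, -0.4]
width: 39.1
```

```bash
python3 - <<'E'
from h import *
w=snap('wrist','w4');print(ctrl.get_obs()['ee_pos'])
cv2.imwrite('pics/w4c.png',w['img'][100:420,80:480,::-1].repeat(2,0).repeat(2,1)[:600])
E
```

```text
[526.14796587 303.22651185 233.88954587]
```

View pics/w4c.png

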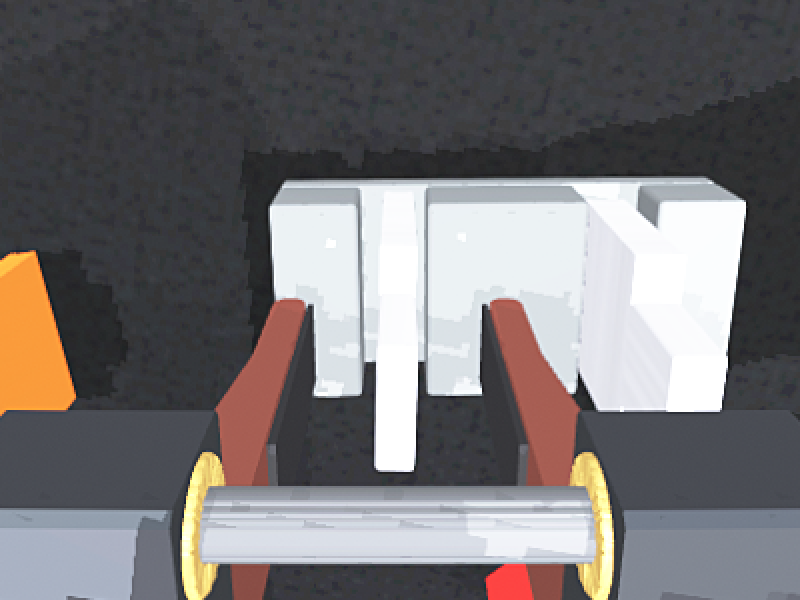

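send_rows:
  commands:
    - {"translation": [0,0,0],"twist": [0,0,0]}
    - {"translation": [0,0,0],"twist": [0,0,0]}
    - {"translation": [0,0,0],"twist": [0,0,0]}
    - {"translation": [0,0,0],"twist": [0,0,0]}
    - {"translation": [0,0,0],"twist": [0,0,0]}
    - {"translation": [0,0,0],"twist": [0,0,0]}
    - {"translation": [0,0,0.02],"twist": [0,0,0]}
    - {"translation": [0,0,0.05],"twist": [0,0,0]}
    - {"translation": [0,0,0.1],"twist": [0,0,0]}
    - {"translation": [0,0,0.15],"twist": [0,0,0]}
  grip: 1

```text
t: 11.3
ee_pos: [526.3, 303.3, 250.0]
orientation: [3.128, 0.288, -0.0]
ft_force: [-0.3, 0.3, -1.2]
width: 7.9
```

send_rows:
  commands:
    - {"translation": [0,0,0.2],"twist": [0,0,0]}
    - {"translation": [0,-0.02,0.4],"twist": [0,0,0]}
    - {"translation": [0,-0.08,0.6],"twist": [0,0,0]}
    - {"translation": [0,-0.18,0.75],"twist": [0,0,0]}
    - {"translation": [0,-0.3,0.75],"twist": [0,0,0]}
    - {"translation": [0,-0.44,0.75],"twist": [0,0,0]}
    - {"translation": [0,-0.58,0.75],"twist": [0,0,0]}
    - {"translation": [0,-0.72,0.75],"twist": [0,0,0]}
    - {"translation": [0,-0.86,0.75],"twist": [0,0,0]}
    - {"translation": [0,-1,0.75],"twist": [0,0,0]}

```text
t: 12.3
ee_pos: [526.3, 201.9, 324.2]
orientation: [3.128, 0.288, -0.001]
ft_force: [0.7, -0.4, 0.6]
width: 7.7
```

send_rows:
  commands:
    - {"translation": [-0.01,-0.1,0],"twist": [0,0,-0.025]}
    - {"translation": [-0.02,-0.2,0],"twist": [0,0,-0.05]}
    - {"translation": [-0.03,-0.3,0],"twist": [0,0,-0.075]}
    - {"translation": [-0.04,-0.4,0],"twist": [0,0,-0.1]}
    - {"translation": [-0.05,-0.5,0],"twist": [0,0,-0.125]}
    - {"translation": [-0.06,-0.6,0],"twist": [0,0,-0.15]}
    - {"translation": [-0.07,-0.7,0],"twist": [0,0,-0.175]}
    - {"translation": [-0.08,-0.8,0],"twist": [0,0,-0.2]}
    - {"translation": [-0.09,-0.9,0],"twist": [0,0,-0.225]}
    - {"translation": [-0.1,-1,0],"twist": [0,0,-0.25]}

```text
t: 13.3
ee_pos: [516.3, 102.5, 324.7]
orientation: [-3.14, -0.091, -0.0]
ft_force: [0.0, -0.7, -0.6]
width: 8.0
```

send_rows:
  commands:
    - {"translation": [-0.01,-0.1,0],"twist": [0,0,-0.025]}
    - {"translation": [-0.02,-0.2,0],"twist": [0,0,-0.05]}
    - {"translation": [-0.03,-0.3,0],"twist": [0,0,-0.075]}
    - {"translation": [-0.04,-0.4,0],"twist": [0,0,-0.1]}
    - {"translation": [-0.05,-0.5,0],"twist": [0,0,-0.125]}
    - {"translation": [-0.06,-0.6,0],"twist": [0,0,-0.15]}
    - {"translation": [-0.07,-0.7,0],"twist": [0,0,-0.175]}
    - {"translation": [-0.08,-0.8,0],"twist": [0,0,-0.2]}
    - {"translation": [-0.09,-0.9,0],"twist": [0,0,-0.23]}
    - {"translation": [-0.1,-1,0],"twist": [0,0,-0.258]}

```text
t: 14.3
ee_pos: [506.2, 2.5, 324.7]
orientation: [-3.14, 0.112, -0.0]
ft_force: [1.1, 0.5, -0.3]
width: 7.9
```

send_rows:
  commands:
    - {"translation": [-0.01,-0.1,0],"twist": [0,0,0]}
    - {"translation": [-0.02,-0.2,0],"twist": [0,0,0]}
    - {"translation": [-0.03,-0.3,0],"twist": [0,0,0]}
    - {"translation": [-0.04,-0.4,0],"twist": [0,0,0]}
    - {"translation": [-0.05,-0.52,0],"twist": [0,0,0]}
    - {"translation": [-0.06,-0.64,0],"twist": [0,0,0]}
    - {"translation": [-0.07,-0.76,0],"twist": [0,0,0]}
    - {"translation": [-0.08,-0.88,0],"twist": [0,0,0]}
    - {"translation": [-0.08,-1,0],"twist": [0,0,0]}
    - {"translation": [-0.08,-1,0],"twist": [0,0,0]}

```text
t: 15.3
ee_pos: [498.4, -98.1, 324.7]
orientation: [3.139, -0.113, 0.0]
ft_force: [-0.5, 0.6, -0.4]
width: 7.3
```

```bash
python3 - <<'E'
from h import *
w=snap('wrist','w5');o=ctrl.get_obs();print(o)
cv2.imwrite('pics/w5c.png',cv2.resize(w['img'][90:390,80:480,::-1],(800,600),interpolation=cv2.INTER_CUBIC))
E
```

```text
{'t': 15.35, 'qpos': array([-2.16609518e-01,  3.69123339e-01,  1.94517688e+00,  9.50599337e-05,
        8.27223458e-01,  1.42578354e+00]), 'qvel': array([0.01982404, 0.00111837, 0.00415793, 0.00346963, 0.00124659,
       0.00824032]), 'joint_torque': array([-6.14384785e-01, -4.53478861e+01, -2.16176838e+01, -4.08818282e-02,
       -8.69834376e-02, -1.05211269e-01]), 'ee_pos': array([498.34869675, -97.47376952, 324.66509613]), 'orientation': array([-3.13951985e+00,  1.12538857e-01, -1.26350944e-04]), 'ft_force': array([-1.3927319 ,  0.25542776, -0.44983116]), 'moment': array([ 0.03226028,  0.00530883, -0.04455604]), 'width': 8.159854783389683}
```

View pics/w5c.png

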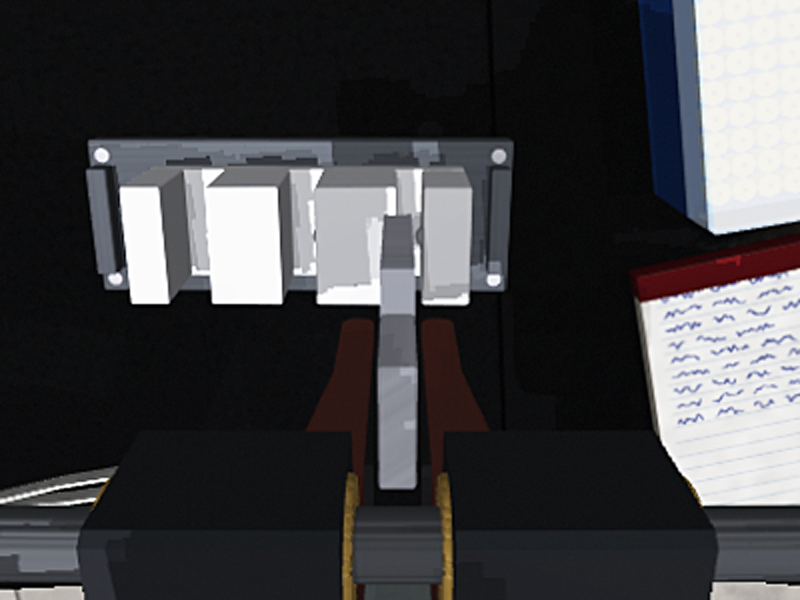

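```bash
python3 - <<'E'
from h import *
np.set_printoptions(precision=2,suppress=True)
w=load('w5');q=lambda p:((p[0]+.5)/2-.5+80,(p[1]+.5)/2-.5+90)
a=-.0717;R=np.array([[np.cos(a),-np.sin(a)],[np.sin(a),np.cos(a)]])
near={62:130,47.75:170,32.25:212,6.25:282,-6.25:317,-44.75:422,-62:470}
far={62:121,47.75:160,32.25:208,6.25:280,-6.25:316.5,-44.75:422,-62:470}
for D,v,x in((near,303.5,-22),(far,186,22)):
    for y,u in D.items():
        X=atz(w,q((u,v)),50)[:2]; print(x,y,R.T@X-[0,y])
print('narrow prior',R.T@[498.03,-101.71]+[0,40], 'tcp',R.T@[498.3,-97.8])
for uv,z in(((398.5,216),98),((396.5,366),173)):  # plate lower far corner mid; tab far top
    print(R.T@atz(w,q(uv),z)[:2])
E
```

```text
-22 62 [482.75 -26.23]
-22 47.75 [482.76 -26.65]
-22 32.25 [482.77 -26.52]
-22 6.25 [482.78 -26.07]
-22 -6.25 [482.77 -26.33]
-22 -44.75 [482.76 -26.08]
-22 -62 [482.74 -26.31]
22 62 [526.64 -27.66]
22 47.75 [526.62 -27.05]
22 32.25 [526.6  -28.29]
22 6.25 [526.57 -27.35]
22 -6.25 [526.56 -27.54]
22 -44.75 [526.53 -25.67]
22 -62 [526.53 -25.09]
narrow prior [504.04 -25.77] tcp [504.03 -61.85]
[528.72 -62.16]
[519.02 -61.61]
```

send_rows:
  commands:
    - {"translation": [0.005,-0.02,-0.05],"twist": [0,0,0]}
    - {"translation": [0.005,-0.04,-0.1],"twist": [0,0,0]}
    - {"translation": [0.005,-0.047,-0.16],"twist": [0,0,0]}
    - {"translation": [0.005,-0.047,-0.22],"twist": [0,0,0]}
    - {"translation": [0.005,-0.047,-0.28],"twist": [0,0,0]}
    - {"translation": [0.005,-0.047,-0.34],"twist": [0,0,0]}
    - {"translation": [0.005,-0.047,-0.39],"twist": [0,0,0]}
    - {"translation": [0.005,-0.047,-0.43],"twist": [0,0,0]}
    - {"translation": [0.005,-0.047,-0.44],"twist": [0,0,0]}
    - {"translation": [0.005,-0.047,-0.44],"twist": [0,0,0]}

```text
t: 16.35
ee_pos: [498.8, -101.4, 280.5]
orientation: [-3.14, 0.11, 0.0]
ft_force: [0.4, 0.7, -1.3]
width: 7.7
```

```bash
python3 - <<'E'
from h import *
w=snap('wrist','w6');o=ctrl.get_obs();print(o['ee_pos'],o['ft_force'],o['moment'])
cv2.imwrite('pics/w6c.png',cv2.resize(w['img'][130:340,180:460,::-1],(800,600),interpolation=cv2.INTER_CUBIC))
E
```

```text
[ 498.8956881  -101.40513424  280.71545803] [-0.23635131  0.83048159 -0.43155269] [0.03895592 0.03250688 0.01154719]
```

View pics/w6c.png

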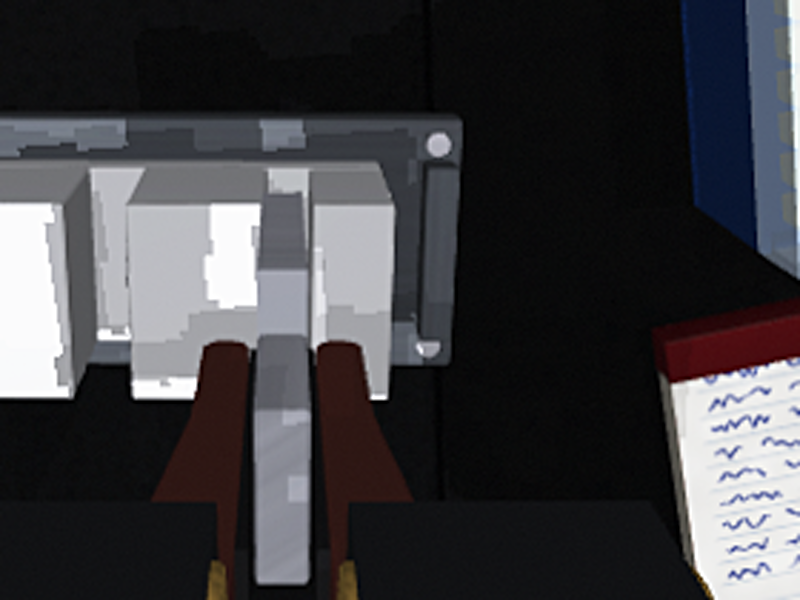

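```bash
python3 - <<'E'
from h import *
w=load('w6')['img'].mean(2).astype(int)
for r in (188,192,195,197,199,201,203,206,210,216):print(r,w[r,266:296].tolist())
E
```

```text
188 [120, 119, 119, 119, 118, 119, 125, 130, 145, 142, 140, 140, 139, 140, 140, 139, 139, 139, 139, 139, 139, 140, 132, 127, 122, 123, 123, 123, 122, 121]
192 [115, 115, 115, 115, 116, 115, 106, 111, 195, 188, 192, 191, 191, 192, 191, 191, 191, 191, 191, 192, 195, 190, 102, 109, 115, 116, 115, 115, 115, 116]
195 [115, 117, 117, 116, 117, 116, 104, 102, 175, 172, 188, 187, 187, 194, 194, 193, 194, 195, 196, 195, 197, 189, 99, 110, 117, 116, 117, 116, 116, 115]
197 [116, 117, 117, 117, 117, 117, 100, 104, 143, 136, 136, 135, 138, 156, 154, 153, 151, 125, 102, 126, 207, 190, 72, 109, 117, 117, 116, 117, 116, 116]
199 [114, 115, 114, 116, 116, 112, 100, 101, 100, 100, 100, 100, 99, 99, 99, 98, 99, 98, 95, 108, 172, 161, 76, 103, 115, 119, 118, 117, 118, 117]
201 [197, 196, 197, 199, 194, 121, 93, 99, 98, 99, 99, 99, 98, 99, 99, 99, 98, 98, 95, 106, 164, 165, 71, 94, 138, 139, 136, 135, 134, 131]
203 [254, 254, 254, 255, 255, 126, 91, 98, 100, 100, 100, 100, 101, 101, 101, 100, 100, 100, 98, 103, 145, 166, 69, 107, 191, 199, 193, 192, 192, 193]
206 [251, 251, 252, 255, 255, 96, 91, 98, 99, 99, 99, 101, 99, 99, 99, 98, 99, 99, 96, 101, 141, 168, 70, 108, 188, 197, 191, 191, 190, 190]
210 [254, 255, 178, 191, 186, 86, 100, 101, 103, 103, 102, 102, 102, 102, 102, 102, 102, 102, 101, 101, 127, 169, 71, 113, 189, 194, 192, 190, 190, 190]
216 [253, 255, 226, 186, 154, 88, 96, 97, 98, 98, 98, 98, 98, 99, 98, 97, 98, 97, 97, 95, 108, 144, 76, 127, 203, 209, 203, 188, 190, 190]
```

```bash
python3 - <<'E'
from h import *
np.set_printoptions(precision=2,suppress=True)
d=load('w6')
a=-.0717;R=np.array([[np.cos(a),-np.sin(a)],[np.sin(a),np.cos(a)]])
W=lambda x,y,z:np.r_[R@[x,y],z]
for ym in(-26.3,-27.):
    print(ym,proj(d,[W(504.7+x,ym+y,z) for x in(22,-22) for y in(-6.25,-35.25,-44.75,-62) for z in(50,)]))
print('floor/base far',proj(d,[W(526.7,-26.3+y,18) for y in(-35.25,-44.75)]))
p=R.T@[498.85,-101.4];print(p)
print('plate bottom',proj(d,[W(p[0]+25,p[1]+y,54) for y in(4,-4)]),'shoulder',proj(d,[W(p[0]+25,p[1]+y,102) for y in(4,-4)]))
g=d['img'].mean(2).astype(int)
for r in (205,225,255,262,266):print(r,g[r,222:232].tolist(),g[r,310:322].tolist())
E
```

```text
-26.3 [[222.68 200.22]
 [272.53 200.26]
 [288.86 200.28]
 [318.51 200.31]
 [225.72 269.03]
 [272.77 269.1 ]
 [288.19 269.12]
 [316.18 269.13]]
-27.0 [[223.89 200.22]
 [273.73 200.27]
 [290.07 200.28]
 [319.72 200.32]
 [226.85 269.04]
 [273.91 269.1 ]
 [289.33 269.12]
 [317.32 269.13]]
floor/base far [[273.23 187.35]
 [287.55 187.36]]
[504.83 -65.4 ]
plate bottom [[272.15 196.84]
 [286.21 196.86]] shoulder [[270.47 224.71]
 [288.4  224.73]]
205 [191, 189, 172, 194, 191, 190, 190, 191, 190, 190] [189, 190, 190, 190, 190, 190, 194, 177, 87, 49, 56, 58]
225 [193, 188, 149, 181, 195, 191, 190, 191, 190, 190] [190, 190, 190, 189, 190, 193, 192, 144, 39, 52, 55, 54]
255 [110, 108, 105, 110, 162, 169, 165, 165, 164, 165] [164, 164, 164, 166, 167, 160, 115, 88, 94, 94, 94, 94]
262 [13, 12, 4, 25, 132, 196, 187, 185, 185, 184] [167, 165, 164, 167, 169, 153, 39, 4, 12, 13, 12, 11]
266 [13, 13, 4, 16, 163, 255, 255, 252, 252, 252] [174, 164, 163, 164, 168, 148, 2, 5, 13, 12, 13, 12]
```

send_rows:
  commands:
    - {"translation": [-0.001,-0.012,0],"twist": [0,0,0]}
    - {"translation": [-0.001,-0.012,-0.01],"twist": [0,0,0]}
    - {"translation": [-0.001,-0.012,-0.02],"twist": [0,0,0]}
    - {"translation": [-0.001,-0.012,-0.026],"twist": [0,0,0]}
    - {"translation": [-0.001,-0.012,-0.032],"twist": [0,0,0]}
    - {"translation": [-0.001,-0.012,-0.037],"twist": [0,0,0]}
    - {"translation": [-0.001,-0.012,-0.042],"twist": [0,0,0]}
    - {"translation": [-0.001,-0.012,-0.046],"twist": [0,0,0]}
    - {"translation": [-0.001,-0.012,-0.05],"twist": [0,0,0]}
    - {"translation": [-0.001,-0.012,-0.05],"twist": [0,0,0]}

```text
t: 17.4
ee_pos: [498.7, -102.6, 275.6]
orientation: [-3.14, 0.11, 0.0]
ft_force: [0.6, 0.0, -0.6]
width: 8.3
```

```bash
python3 -c "
from h import *
o=ctrl.get_obs();print(o['ee_pos'],o['ft_force'],o['moment'])"
```

```text
[ 498.72585576 -102.57809701  275.64440332] [ 0.56558447  0.0089274  -0.57312069] [ 0.00886201  0.03670611 -0.02635425]
```

send_rows:
  commands:
    - {"translation": [0,0,-0.003],"twist": [0,0,0]}
    - {"translation": [0,0,-0.006],"twist": [0,0,0]}
    - {"translation": [0,0,-0.009],"twist": [0,0,0]}
    - {"translation": [0,0,-0.012],"twist": [0,0,0]}
    - {"translation": [0,0,-0.015],"twist": [0,0,0]}
    - {"translation": [0,0,-0.018],"twist": [0,0,0]}
    - {"translation": [0,0,-0.021],"twist": [0,0,0]}
    - {"translation": [0,0,-0.023],"twist": [0,0,0]}
    - {"translation": [0,0,-0.025],"twist": [0,0,0]}
    - {"translation": [0,0,-0.025],"twist": [0,0,0]}

```text
t: 18.4
ee_pos: [498.7, -102.6, 273.2]
orientation: [-3.14, 0.11, 0.0]
ft_force: [0.2, 0.4, -0.7]
width: 7.8
```

send_rows:
  commands:
    - {"translation": [0,0,-0.005],"twist": [0,0,0]}
    - {"translation": [0,0,-0.01],"twist": [0,0,0]}
    - {"translation": [0,0,-0.015],"twist": [0,0,0]}
    - {"translation": [0,0,-0.02],"twist": [0,0,0]}
    - {"translation": [0,0,-0.025],"twist": [0,0,0]}
    - {"translation": [0,0,-0.03],"twist": [0,0,0]}
    - {"translation": [0,0,-0.035],"twist": [0,0,0]}
    - {"translation": [0,0,-0.04],"twist": [0,0,0]}
    - {"translation": [0,0,-0.045],"twist": [0,0,0]}
    - {"translation": [0,0,-0.045],"twist": [0,0,0]}

```text
t: 19.4
ee_pos: [498.7, -102.6, 268.6]
orientation: [-3.14, 0.11, 0.0]
ft_force: [-0.7, -0.2, -0.7]
width: 7.9
```

send_rows:
  commands:
    - {"translation": [0,0,-0.01],"twist": [0,0,0]}
    - {"translation": [0,0,-0.02],"twist": [0,0,0]}
    - {"translation": [0,0,-0.03],"twist": [0,0,0]}
    - {"translation": [0,0,-0.04],"twist": [0,0,0]}
    - {"translation": [0,0,-0.05],"twist": [0,0,0]}
    - {"translation": [0,0,-0.06],"twist": [0,0,0]}
    - {"translation": [0,0,-0.07],"twist": [0,0,0]}
    - {"translation": [0,0,-0.08],"twist": [0,0,0]}
    - {"translation": [0,0,-0.09],"twist": [0,0,0]}
    - {"translation": [0,0,-0.1],"twist": [0,0,0]}

```text
t: 20.4
ee_pos: [498.7, -102.5, 258.5]
orientation: [-3.139, 0.11, 0.001]
ft_force: [-0.0, 2.3, 0.3]
width: 8.0
```

```bash
python3 -c "
from h import *
o=ctrl.get_obs();print(o['ee_pos'],o['ft_force'],o['moment'])"
```

```text
[ 498.65545758 -102.48964951  258.4783316 ] [-0.04775694  2.30038146  0.29423386] [ 0.63171589 -0.01497638  0.02037697]
```

send_rows:
  commands:
    - {"translation": [0,0,-0.013],"twist": [0,0,0]}
    - {"translation": [0,0,-0.026],"twist": [0,0,0]}
    - {"translation": [0,0,-0.039],"twist": [0,0,0]}
    - {"translation": [0,0,-0.052],"twist": [0,0,0]}
    - {"translation": [0,0,-0.065],"twist": [0,0,0]}
    - {"translation": [0,0,-0.078],"twist": [0,0,0]}
    - {"translation": [0,0,-0.09],"twist": [0,0,0]}
    - {"translation": [0,0,-0.1],"twist": [0,0,0]}
    - {"translation": [0,0,-0.11],"twist": [0,0,0]}
    - {"translation": [0,0,-0.12],"twist": [0,0,0]}

```text
t: 21.4
ee_pos: [498.7, -102.6, 246.6]
orientation: [-3.14, 0.11, -0.0]
ft_force: [1.0, 2.7, 0.6]
width: 7.6
```

send_rows:
  commands:
    - {"translation": [0,0,-0.002],"twist": [0,0,0]}
    - {"translation": [0,0,-0.004],"twist": [0,0,0]}
    - {"translation": [0,0,-0.006],"twist": [0,0,0]}
    - {"translation": [0,0,-0.008],"twist": [0,0,0]}
    - {"translation": [0,0,-0.01],"twist": [0,0,0]}
    - {"translation": [0,0,-0.012],"twist": [0,0,0]}
    - {"translation": [0,0,-0.013],"twist": [0,0,0]}
    - {"translation": [0,0,-0.014],"twist": [0,0,0]}
    - {"translation": [0,0,-0.015],"twist": [0,0,0]}
    - {"translation": [0,0,-0.015],"twist": [0,0,0]}

```text
t: 22.4
ee_pos: [498.7, -102.6, 245.2]
orientation: [-3.14, 0.11, -0.0]
ft_force: [-0.6, 2.8, 1.2]
width: 7.8
```

send_rows:
  commands:
    - {"translation": [0,0,-0.002],"twist": [0,0,0]}
    - {"translation": [0,0,-0.004],"twist": [0,0,0]}
    - {"translation": [0,0,-0.006],"twist": [0,0,0]}
    - {"translation": [0,0,-0.008],"twist": [0,0,0]}
    - {"translation": [0,0,-0.009],"twist": [0,0,0]}
    - {"translation": [0,0,-0.01],"twist": [0,0,0]}
    - {"translation": [0,0,-0.011],"twist": [0,0,0]}
    - {"translation": [0,0,-0.012],"twist": [0,0,0]}
    - {"translation": [0,0,-0.012],"twist": [0,0,0]}
    - {"translation": [0,0,-0.012],"twist": [0,0,0]}

```text
t: 23.4
ee_pos: [498.8, -102.6, 244.9]
orientation: [3.14, -0.11, 0.0]
ft_force: [-2.1, 3.1, 13.5]
width: 8.0
```

send_rows:
  commands:
    - {"translation": [0,0,0],"twist": [0,0,0]}
    - {"translation": [0,0,0],"twist": [0,0,0]}
    - {"translation": [0,0,0],"twist": [0,0,0]}
    - {"translation": [0,0,0],"twist": [0,0,0]}
    - {"translation": [0,0,0.02],"twist": [0,0,0]}
    - {"translation": [0,0,0.15],"twist": [0,0,0]}
    - {"translation": [0,0,0.3],"twist": [0,0,0]}
    - {"translation": [0,0,0.45],"twist": [0,0,0]}
    - {"translation": [0,0.08,0.6],"twist": [0,0,0]}
    - {"translation": [0.02,0.2,0.7],"twist": [0,0,0.03]}
  grip: 0.1

```text
t: 24.4
ee_pos: [500.9, -82.6, 315.8]
orientation: [3.14, -0.087, 0.003]
ft_force: [0.5, -0.4, -0.3]
width: 39.2
```

send_rows:
  commands:
    - {"translation": [0.01,0.1,0],"twist": [0,0,0.02]}
    - {"translation": [0.02,0.2,0],"twist": [0,0,0.04]}
    - {"translation": [0.03,0.3,0],"twist": [0,0,0.06]}
    - {"translation": [0.04,0.4,0],"twist": [0,0,0.08]}
    - {"translation": [0.05,0.5,0],"twist": [0,0,0.1]}
    - {"translation": [0.06,0.6,0],"twist": [0,0,0.12]}
    - {"translation": [0.07,0.7,0],"twist": [0,0,0.14]}
    - {"translation": [0.08,0.8,0],"twist": [0,0,0.16]}
    - {"translation": [0.09,0.9,0],"twist": [0,0,0.18]}
    - {"translation": [0.1,1,0],"twist": [0,0,0.2]}

```text
t: 25.4
ee_pos: [510.8, 18.2, 314.0]
orientation: [-3.141, -0.072, -0.0]
ft_force: [-0.3, 0.3, -0.1]
width: 39.2
```

send_rows:
  commands:
    - {"translation": [0.01,0.1,0],"twist": [0,0,0.02]}
    - {"translation": [0.02,0.2,0],"twist": [0,0,0.04]}
    - {"translation": [0.03,0.3,0],"twist": [0,0,0.06]}
    - {"translation": [0.04,0.4,0],"twist": [0,0,0.08]}
    - {"translation": [0.05,0.5,0],"twist": [0,0,0.1]}
    - {"translation": [0.06,0.6,0],"twist": [0,0,0.12]}
    - {"translation": [0.07,0.7,0],"twist": [0,0,0.14]}
    - {"translation": [0.08,0.8,0],"twist": [0,0,0.16]}
    - {"translation": [0.09,0.9,0],"twist": [0,0,0.18]}
    - {"translation": [0.1,1,0],"twist": [0,0,0.2]}

```text
t: 26.4
ee_pos: [520.8, 118.2, 314.0]
orientation: [-3.133, -0.229, 0.0]
ft_force: [-0.6, 1.0, -0.1]
width: 39.4
```

send_rows:
  commands:
    - {"translation": [0.01,0.1,0],"twist": [0,0,0.02]}
    - {"translation": [0.02,0.2,0],"twist": [0,0,0.04]}
    - {"translation": [0.03,0.3,0],"twist": [0,0,0.06]}
    - {"translation": [0.04,0.4,0],"twist": [0,0,0.075]}
    - {"translation": [0.05,0.5,0],"twist": [0,0,0.075]}
    - {"translation": [0.06,0.6,0],"twist": [0,0,0.075]}
    - {"translation": [0.08,0.7,0],"twist": [0,0,0.075]}
    - {"translation": [0.1,0.8,0],"twist": [0,0,0.075]}
    - {"translation": [0.12,0.9,0],"twist": [0,0,0.075]}
    - {"translation": [0.14,1,0],"twist": [0,0,0.075]}

```text
t: 27.4
ee_pos: [534.9, 218.2, 314.0]
orientation: [-3.129, -0.286, 0.0]
ft_force: [0.4, 0.1, 0.3]
width: 39.3
```

```bash
python3 -c "
from h import *
o=ctrl.get_obs();print(o['ee_pos'],o['orientation'],o['ft_force'],o['moment'])"
```

```text
[534.92287618 218.24777199 313.9695065 ] [-3.12855093e+00 -2.85870451e-01  1.86488342e-06] [0.43211095 0.05875972 0.32244387] [ 0.03817717 -0.00056289  0.0002015 ]
```

send_rows:
  commands:
    - {"translation": [0,0.12,0],"twist": [0,0,0]}
    - {"translation": [0,0.22,-0.02],"twist": [0,0,0]}
    - {"translation": [0,0.273,-0.1],"twist": [0,0,0]}
    - {"translation": [0,0.273,-0.22],"twist": [0,0,0]}
    - {"translation": [0,0.273,-0.34],"twist": [0,0,0]}
    - {"translation": [0,0.273,-0.46],"twist": [0,0,0]}
    - {"translation": [0,0.273,-0.58],"twist": [0,0,0]}
    - {"translation": [0,0.273,-0.7],"twist": [0,0,0]}
    - {"translation": [0,0.273,-0.793],"twist": [0,0,0]}
    - {"translation": [0,0.273,-0.793],"twist": [0,0,0]}

```text
t: 28.4
ee_pos: [534.2, 244.4, 233.0]
orientation: [3.128, 0.286, -0.004]
ft_force: [0.5, -0.2, -0.3]
width: 39.6
```

send_rows:
  commands:
    - {"translation": [0,0,0],"twist": [0,0,0]}
    - {"translation": [0,0,0],"twist": [0,0,0]}
    - {"translation": [0,0,0],"twist": [0,0,0]}
    - {"translation": [0,0,0],"twist": [0,0,0]}
    - {"translation": [0,0,0],"twist": [0,0,0]}
    - {"translation": [0,0,0],"twist": [0,0,0]}
    - {"translation": [0,0,0.02],"twist": [0,0,0]}
    - {"translation": [0,0,0.05],"twist": [0,0,0]}
    - {"translation": [0,0,0.1],"twist": [0,0,0]}
    - {"translation": [0,0,0.15],"twist": [0,0,0]}
  grip: 1

```text
t: 29.4
ee_pos: [534.7, 244.7, 250.0]
orientation: [3.128, 0.286, -0.0]
ft_force: [-0.3, -0.1, -1.5]
width: 10.8
```

send_rows:
  commands:
    - {"translation": [0,0,0.12],"twist": [0,0,0]}
    - {"translation": [0,-0.03,0.25],"twist": [0,0,0]}
    - {"translation": [0,-0.1,0.38],"twist": [0,0,0]}
    - {"translation": [0,-0.2,0.5],"twist": [0,0,0]}
    - {"translation": [-0.02,-0.32,0.5],"twist": [0,0,-0.02]}
    - {"translation": [-0.04,-0.45,0.5],"twist": [0,0,-0.04]}
    - {"translation": [-0.06,-0.6,0.5],"twist": [0,0,-0.06]}
    - {"translation": [-0.08,-0.74,0.5],"twist": [0,0,-0.08]}
    - {"translation": [-0.1,-0.87,0.5],"twist": [0,0,-0.1]}
    - {"translation": [-0.12,-1,0.5],"twist": [0,0,-0.12]}

```text
t: 30.4
ee_pos: [522.5, 143.4, 299.4]
orientation: [3.136, 0.19, -0.001]
ft_force: [-0.3, -0.0, -1.4]
width: 10.8
```

send_rows:
  commands:
    - {"translation": [-0.01,-0.1,0],"twist": [0,0,-0.025]}
    - {"translation": [-0.02,-0.2,0],"twist": [0,0,-0.05]}
    - {"translation": [-0.03,-0.3,0],"twist": [0,0,-0.075]}
    - {"translation": [-0.04,-0.4,0],"twist": [0,0,-0.1]}
    - {"translation": [-0.05,-0.5,0],"twist": [0,0,-0.125]}
    - {"translation": [-0.06,-0.6,0],"twist": [0,0,-0.15]}
    - {"translation": [-0.07,-0.7,0],"twist": [0,0,-0.175]}
    - {"translation": [-0.08,-0.8,0],"twist": [0,0,-0.2]}
    - {"translation": [-0.09,-0.9,0],"twist": [0,0,-0.225]}
    - {"translation": [-0.1,-1,0],"twist": [0,0,-0.25]}

```text
t: 31.4
ee_pos: [512.7, 43.9, 299.7]
orientation: [-3.142, 0.006, -0.0]
ft_force: [0.3, -0.2, -2.2]
width: 10.8
```

send_rows:
  commands:
    - {"translation": [-0.01,-0.1,0],"twist": [0,0,-0.02]}
    - {"translation": [-0.02,-0.2,0],"twist": [0,0,-0.04]}
    - {"translation": [-0.03,-0.3,0],"twist": [0,0,-0.06]}
    - {"translation": [-0.04,-0.42,0],"twist": [0,0,-0.08]}
    - {"translation": [-0.05,-0.54,0],"twist": [0,0,-0.1]}
    - {"translation": [-0.06,-0.66,0],"twist": [0,0,-0.12]}
    - {"translation": [-0.08,-0.78,0],"twist": [0,0,-0.135]}
    - {"translation": [-0.1,-0.9,0],"twist": [0,0,-0.135]}
    - {"translation": [-0.112,-1,0],"twist": [0,0,-0.135]}
    - {"translation": [-0.112,-1,0],"twist": [0,0,-0.135]}

```text
t: 32.4
ee_pos: [501.4, -56.5, 299.7]
orientation: [3.139, -0.113, -0.0]
ft_force: [-0.1, 0.2, -1.2]
width: 10.8
```

```bash
python3 -c "
from h import *
o=ctrl.get_obs();print(o['ee_pos'],o['orientation'],o['ft_force'],o['moment'])"
```

```text
[501.37074177 -56.50308951 299.66294048] [ 3.13949536e+00 -1.12530661e-01 -1.30634430e-05] [-0.06704938  0.16005672 -1.23040841] [0.04118192 0.02130095 0.00487578]
```

send_rows:
  commands:
    - {"translation": [0.001,-0.03,-0.02],"twist": [0,0,0]}
    - {"translation": [0.001,-0.06,-0.05],"twist": [0,0,0]}
    - {"translation": [0.001,-0.062,-0.08],"twist": [0,0,0]}
    - {"translation": [0.001,-0.062,-0.11],"twist": [0,0,0]}
    - {"translation": [0.001,-0.062,-0.14],"twist": [0,0,0]}
    - {"translation": [0.001,-0.062,-0.17],"twist": [0,0,0]}
    - {"translation": [0.001,-0.062,-0.19],"twist": [0,0,0]}
    - {"translation": [0.001,-0.062,-0.205],"twist": [0,0,0]}
    - {"translation": [0.001,-0.062,-0.205],"twist": [0,0,0]}
    - {"translation": [0.001,-0.062,-0.205],"twist": [0,0,0]}

```text
t: 33.4
ee_pos: [501.7, -61.5, 279.2]
orientation: [-3.14, 0.11, -0.0]
ft_force: [0.2, -0.1, -1.3]
width: 10.8
```

```bash
python3 - <<'E'
from h import *
w=snap('wrist','w7');o=ctrl.get_obs();print(o['ee_pos'],o['ft_force'],o['moment'])
cv2.imwrite('pics/w7c.png',cv2.resize(w['img'][160:310,200:400,::-1],(800,600),interpolation=cv2.INTER_CUBIC))
E
```

```text
[501.67350558 -61.48896101 279.27956047] [-0.09326392 -0.96274814 -1.58532628] [0.00320343 0.03945724 0.02805899]
```

View pics/w7c.png

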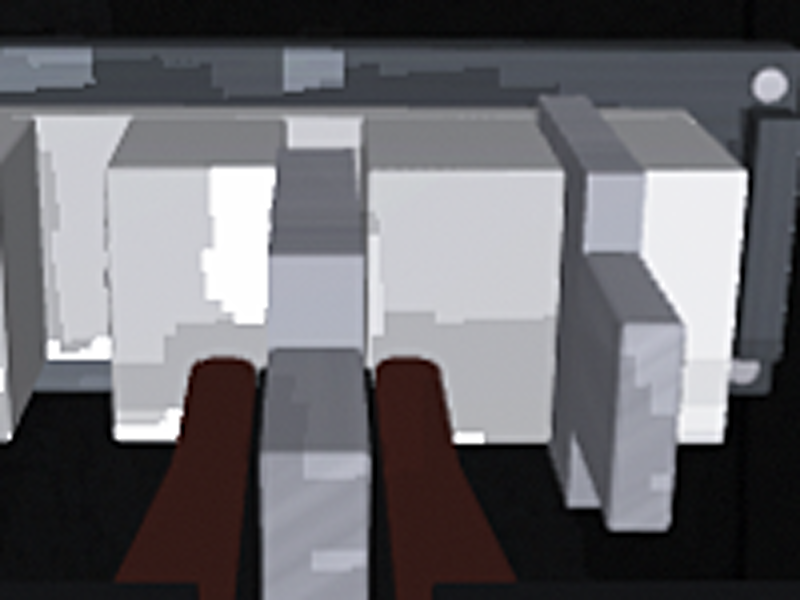

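send_rows:
  commands:
    - {"translation": [-0.001,-0.007,0],"twist": [0,0,0]}
    - {"translation": [-0.001,-0.013,0],"twist": [0,0,0]}
    - {"translation": [-0.001,-0.013,-0.004],"twist": [0,0,0]}
    - {"translation": [-0.001,-0.013,-0.01],"twist": [0,0,0]}
    - {"translation": [-0.001,-0.013,-0.016],"twist": [0,0,0]}
    - {"translation": [-0.001,-0.013,-0.022],"twist": [0,0,0]}
    - {"translation": [-0.001,-0.013,-0.027],"twist": [0,0,0]}
    - {"translation": [-0.001,-0.013,-0.031],"twist": [0,0,0]}
    - {"translation": [-0.001,-0.013,-0.035],"twist": [0,0,0]}
    - {"translation": [-0.001,-0.013,-0.035],"twist": [0,0,0]}

```text
t: 34.45
ee_pos: [501.5, -62.8, 275.6]
orientation: [-3.14, 0.11, 0.0]
ft_force: [0.7, 0.1, -1.7]
width: 11.1
```

send_rows:
  commands:
    - {"translation": [0,0,-0.003],"twist": [0,0,0]}
    - {"translation": [0,0,-0.006],"twist": [0,0,0]}
    - {"translation": [0,0,-0.009],"twist": [0,0,0]}
    - {"translation": [0,0,-0.012],"twist": [0,0,0]}
    - {"translation": [0,0,-0.014],"twist": [0,0,0]}
    - {"translation": [0,0,-0.016],"twist": [0,0,0]}
    - {"translation": [0,0,-0.018],"twist": [0,0,0]}
    - {"translation": [0,0,-0.02],"twist": [0,0,0]}
    - {"translation": [0,0,-0.02],"twist": [0,0,0]}
    - {"translation": [0,0,-0.02],"twist": [0,0,0]}

```text
t: 35.45
ee_pos: [501.5, -62.8, 273.7]
orientation: [-3.14, 0.11, -0.0]
ft_force: [0.1, 0.0, -1.5]
width: 10.7
```

No contact at 47 mm; entering the slot. Continue gently.

send_rows:
  commands:
    - {"translation": [0,0,-0.005],"twist": [0,0,0]}
    - {"translation": [0,0,-0.01],"twist": [0,0,0]}
    - {"translation": [0,0,-0.015],"twist": [0,0,0]}
    - {"translation": [0,0,-0.02],"twist": [0,0,0]}
    - {"translation": [0,0,-0.025],"twist": [0,0,0]}
    - {"translation": [0,0,-0.03],"twist": [0,0,0]}
    - {"translation": [0,0,-0.035],"twist": [0,0,0]}
    - {"translation": [0,0,-0.04],"twist": [0,0,0]}
    - {"translation": [0,0,-0.045],"twist": [0,0,0]}
    - {"translation": [0,0,-0.05],"twist": [0,0,0]}

```text
t: 36.45
ee_pos: [501.5, -62.8, 268.6]
orientation: [-3.14, 0.11, -0.0]
ft_force: [0.3, -0.7, -1.2]
width: 10.6
```

send_rows:
  commands:
    - {"translation": [0,0,-0.01],"twist": [0,0,0]}
    - {"translation": [0,0,-0.02],"twist": [0,0,0]}
    - {"translation": [0,0,-0.03],"twist": [0,0,0]}
    - {"translation": [0,0,-0.04],"twist": [0,0,0]}
    - {"translation": [0,0,-0.05],"twist": [0,0,0]}
    - {"translation": [0,0,-0.06],"twist": [0,0,0]}
    - {"translation": [0,0,-0.07],"twist": [0,0,0]}
    - {"translation": [0,0,-0.08],"twist": [0,0,0]}
    - {"translation": [0,0,-0.09],"twist": [0,0,0]}
    - {"translation": [0,0,-0.1],"twist": [0,0,0]}

```text
t: 37.45
ee_pos: [501.4, -62.7, 258.5]
orientation: [-3.14, 0.11, 0.0]
ft_force: [0.1, 3.1, -0.7]
width: 10.6
```

send_rows:
  commands:
    - {"translation": [0,0,-0.013],"twist": [0,0,0]}
    - {"translation": [0,0,-0.026],"twist": [0,0,0]}
    - {"translation": [0,0,-0.039],"twist": [0,0,0]}
    - {"translation": [0,0,-0.052],"twist": [0,0,0]}
    - {"translation": [0,0,-0.065],"twist": [0,0,0]}
    - {"translation": [0,0,-0.078],"twist": [0,0,0]}
    - {"translation": [0,0,-0.09],"twist": [0,0,0]}
    - {"translation": [0,0,-0.1],"twist": [0,0,0]}
    - {"translation": [0,0,-0.11],"twist": [0,0,0]}
    - {"translation": [0,0,-0.12],"twist": [0,0,0]}

```text
t: 38.45
ee_pos: [501.5, -62.8, 246.6]
orientation: [-3.14, 0.11, -0.0]
ft_force: [0.4, 3.1, -0.5]
width: 10.7
```

send_rows:
  commands:
    - {"translation": [0,0,-0.002],"twist": [0,0,0]}
    - {"translation": [0,0,-0.004],"twist": [0,0,0]}
    - {"translation": [0,0,-0.006],"twist": [0,0,0]}
    - {"translation": [0,0,-0.008],"twist": [0,0,0]}
    - {"translation": [0,0,-0.01],"twist": [0,0,0]}
    - {"translation": [0,0,-0.012],"twist": [0,0,0]}
    - {"translation": [0,0,-0.014],"twist": [0,0,0]}
    - {"translation": [0,0,-0.016],"twist": [0,0,0]}
    - {"translation": [0,0,-0.018],"twist": [0,0,0]}
    - {"translation": [0,0,-0.018],"twist": [0,0,0]}

```text
t: 39.45
ee_pos: [501.6, -62.8, 245.1]
orientation: [3.14, -0.11, 0.0]
ft_force: [-1.1, 4.4, 4.6]
width: 11.2
```

send_rows:
  commands:
    - {"translation": [0,0,-0.002],"twist": [0,0,0]}
    - {"translation": [0,0,-0.004],"twist": [0,0,0]}
    - {"translation": [0,0,-0.005],"twist": [0,0,0]}
    - {"translation": [0,0,-0.005],"twist": [0,0,0]}
    - {"translation": [0,0,-0.005],"twist": [0,0,0]}
    - {"translation": [0,0,-0.005],"twist": [0,0,0]}
    - {"translation": [0,0,-0.005],"twist": [0,0,0]}
    - {"translation": [0,0,-0.005],"twist": [0,0,0]}
    - {"translation": [0,0,-0.005],"twist": [0,0,0]}
    - {"translation": [0,0,-0.005],"twist": [0,0,0]}

```text
t: 40.45
ee_pos: [501.6, -62.8, 245.1]
orientation: [3.14, -0.11, 0.0]
ft_force: [-2.5, 2.2, 10.6]
width: 10.3
```

send_rows:
  commands:
    - {"translation": [0,0,0],"twist": [0,0,0]}
    - {"translation": [0,0,0],"twist": [0,0,0]}
    - {"translation": [0,0,0],"twist": [0,0,0]}
    - {"translation": [0,0,0],"twist": [0,0,0]}
    - {"translation": [0,0,0.02],"twist": [0,0,0]}
    - {"translation": [0,0,0.15],"twist": [0,0,0]}
    - {"translation": [0,0,0.35],"twist": [0,0,0]}
    - {"translation": [0,0,0.55],"twist": [0,0,0]}
    - {"translation": [-0.1,0,0.75],"twist": [0,0,0]}
    - {"translation": [-0.3,0,1],"twist": [0,0,0]}
  grip: 0.36

```text
t: 41.45
ee_pos: [471.9, -62.8, 345.9]
orientation: [3.14, -0.11, 0.002]
ft_force: [-0.6, 0.6, 0.7]
width: 28.0
```

send_rows:
  commands:
    - {"translation": [-0.1,0,0.1],"twist": [0,0,0]}
    - {"translation": [-0.2,0,0.2],"twist": [0,0,0]}
    - {"translation": [-0.3,0,0.3],"twist": [0,0,0]}
    - {"translation": [-0.4,0,0.3],"twist": [0,0,0]}
    - {"translation": [-0.5,0,0.3],"twist": [0,0,0]}
    - {"translation": [-0.6,0,0.3],"twist": [0,0,0]}
    - {"translation": [-0.6,0,0.3],"twist": [0,0,0]}
    - {"translation": [-0.6,0,0.3],"twist": [0,0,0]}
    - {"translation": [-0.6,0,0.3],"twist": [0,0,0]}
    - {"translation": [-0.6,0,0.3],"twist": [0,0,0]}

```text
t: 42.45
ee_pos: [411.9, -62.8, 374.3]
orientation: [-3.14, 0.11, 0.0]
ft_force: [0.4, -0.1, -0.2]
width: 27.8
```

```bash
python3 - <<'E'
from h import *
np.set_printoptions(precision=2,suppress=True)
w=snap('wrist','w8');s=snap('scene','s8');o=ctrl.get_obs();print(o['ee_pos'],o['ft_force'])
u,v=proj(w,[[500,-75,70]])[0].astype(int);print(u,v)
v0=max(v-55,0);u0=max(u-75,0);print(u0,v0)
A=cv2.resize(w['img'][v0:v0+110,u0:u0+145,::-1],None,fx=4,fy=4,interpolation=cv2.INTER_CUBIC)
u,v=proj(s,[[500,-75,60]])[0].astype(int);print(u-28,v-55)
B=cv2.resize(s['img'][v-55:v+55,u-28:u+27,::-1],None,fx=4,fy=4,interpolation=cv2.INTER_CUBIC)
cv2.imwrite('pics/f8.png',np.hstack([A,B]))
E
```

```text
[411.8  -62.78 374.26] [-0.32 -0.53 -1.72]
287 83
212 28
324 99
```

View pics/f8.png

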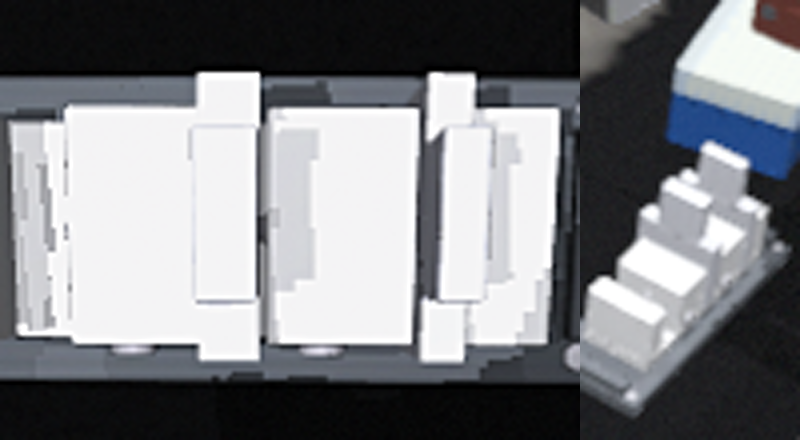

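```bash
python3 - <<'E'
from h import *
np.set_printoptions(precision=2,suppress=True)
w=load('w8');s=load('s8');q=lambda p:((p[0]+.5)/4-.5+212,(p[1]+.5)/4-.5+28)
qs=lambda p:((p[0]-580+.5)/4-.5+324,(p[1]+.5)/4-.5+99)
a=-.0717;R=np.array([[np.cos(a),-np.sin(a)],[np.sin(a),np.cos(a)]])
for n,C,S in(('thick',[(194,126),(258,126),(195,301),(257,301)],(690,193)),('thin',[(445,128),(493,128),(440,302),(486,302)],(726,157))):
    X=np.array([atz(w,q(c),93)[:2] for c in C]);print(n,(R.T@X.mean(0)),'len',np.linalg.norm(X[:2].mean(0)-X[2:].mean(0)),'tri',tri([(w,q(np.mean(C,0))),(s,qs(S))]))
for n,C in(('thick shoulder',[(198,72),(260,72),(198,361),(260,361)]),('thin sh',[(428,72),(475,72),(420,362),(465,362)])):
    X=np.array([atz(w,q(c),66)[:2] for c in C]);print(n,R.T@X.mean(0),np.linalg.norm(X[:2].mean(0)-X[2:].mean(0)))
E
```

```text
thick [504.73 -25.88] len 27.48599069850866 tri (array([501.2 , -62.2 ,  91.66]), [0.676451201951999, 0.6764512019518677])
thin [504.57 -65.53] len 27.35260362442126 tri (array([ 498.73, -101.77,   91.38]), [0.10596923477732549, 0.10596923477730266])
thick shoulder [504.77 -25.73] 50.17371032333905
thin sh [504.75 -65.49] 50.37098602757413
```

```bash
python3 -c "
from h import *
print(ctrl.close_job())"
```

```text
the job is handed in; nothing more can be done
None
```

Both plates are in the rack and I handed the job in at about 42.5 s of the 67 s limit. The thin plate is in the 9.5 mm slot and the thick plate is in the 12.5 mm slot. `close_job()` gives no verdict, so what follows is from my own checks.

**Insertion:** I measured the comb as shifted about 3 mm towards -y. Both plates entered their slots without touching the rack. Each slid past the spring ball with about 2–4 N sideways and met the slot floor at TCP height 245 mm. The last push read about 13.5 N for the thin plate and 10.6 N for the thick one, far below the 50 N limit.

**Final pictures, after releasing:**
- **Centring:** both plates are within about 0.2 mm of the comb's middle along the slot.
- **Spacing and upright:** they stand 39.7 mm apart (nominal 40). Tab and shoulder agree within 0.2 mm sideways, which means they are upright.
- **Height:** the tab tops measured about 91.5 mm against an expected 93 mm. That is within the roughly 2 mm camera calibration and agrees with the floor contact I felt.
- **Hand:** the gripper is clear of everything.

I did not go near the bottle, vial, beaker, forceps, or the red and orange look-alikes, though I took no final picture to confirm their places. No check failed beyond the 1.5 mm height difference. One top-camera height for the thin plate, during the first measurements, came out wrong at 147 mm; I dropped it for the scene-camera value of 83 mm.

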